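# Load a dried fruit slice onto the colour meter with a forked paddle

### The arm

A 6-joint arm with a two-finger parallel gripper is mounted at the origin on the work surface. World frame = base frame: x ahead of the robot, y to its left, z up, the work surface at z = 0. Lengths are in m, angles in rad, forces in N, time in s.
With the tool pointing down it reaches from about 0.225 to 0.875 m from the base axis. Payload 3.4 kg.
Tool frame: the origin (TCP) lies at the very end of the fingers, on their centre line; the grasp point (between the pads) lies 19 mm behind it; z points along the fingers, x is the direction in which the jaws open and shut, and the axes are right-handed (so a half turn about z gives the same grasp; the last joint's range is limited). The gripper opens to 85 mm and grips with 20 to 120 N. Pads are 22 mm wide; open, the fingers measure 114 mm over their backs; the gripper's body (76 mm by 85 mm) begins 54 mm behind the grasp point. The pads swing forward as they close: fully open they stand 13 mm farther back than shut.
Start: joints at [-1.234, 0.276, 1.505, -0, 1.361, -0.121], TCP at [0.254, -0.516, 0.231] pointing down, gripper open.
Joint ranges: [-2.89, 2.89], [-0.75, 2.08], [0.22, 2.7], [-1.18, 4.32], [0.11, 2.71], [-2.7, 2.7]. Speed limits (rad/s): [2.57, 2.57, 3.14, 3.14, 3.14, 3.14].

### API

Orientations are given as a unit quaternion [w, x, y, z].
In Python, from rig import manip gives the robot as it stands.
- The arm moves only by the tool send_rows, never from a script. Its argument "increments" is a list of rows, each a list of 5 numbers: the opening, from 0 (shut) to 1 (fully open), then the shift along the tool's x, y, z in m, then the turn about the tool's z in rad. A call has 1 to 8 rows; each row shifts and turns the commanded pose from where the row before left it, along the tool's axes as they then stand; what a row does not reach is not made up. A row lasts 1/8 s, in which the tool goes at most 62.5 mm and 10.7 degrees, less where a joint would pass 70% of its speed; a pose out of reach is approached as far as the arm can. A call is refused whole if a number of a shift passes 0.0625 or a number of a turn 0.188, either way. A call with a gripper value outside its range is refused whole. The fingers move at their own pace and stop on an object; "squeeze" is the grip in N (left out, the last holds). Time passes only in rows, so rows that do not move let the fingers close. It gives the time, the measured TCP pose, the force and the opening at its end, in the units of the state.
- manip.get_state(): the state, without advancing time (a new reading comes with each control period).
- manip.get_image(name): name is "scene" or "top" or "wrist"; returns the picture (384x512x3 uint8, red, green, blue); there is no depth.
- manip.calibration(name): a dict with "fx", "fy", "cx", "cy" (pixels), "camera_from_world" (4x4, takes a point from world to camera coordinates). Camera axes: x right, y up, looking along -z (the intrinsics and any distortion apply to the point x, -y, -z); pixel columns grow to the right and rows downward; lengths in m; the calibration is good to about 2 mm. The wrist camera is an equidistant fisheye: a pixel r from the principal point sees the ray r / f radians off the axis. A picture is of the moment at which its call begins: read the wrist's pose just before it. calibration takes no time and is no camera call; for the wrist camera it gives the pose at the moment of the call.
- manip.sign_off(): hands the job in, once; it reports no verdict.
The state is a dict: "clock": time; "qpos": joint angles; "qd": joint speeds; "effort": joint torques, N m; "position": TCP position; "ee_rot": TCP orientation; "contact_force": force on the tool from outside, world axes, zero at the start; "moment": the same for the moment, N m; "width": finger opening in m.
Only numpy, scipy, OpenCV 4.12 (cv2) and the standard library are available. Lean on these libraries where they do the work, as an engineer would, in place of code of your own. Each camera call takes 0.05 s, during which the arm holds its last target.

### The job

Pick up the forked paddle by its grip with the dried orange slice lying on its fork, carry it level to the colour meter, and leave the slice lying flat and centred on top of the meter's round post by lowering the fork around the post and drawing it out from under the slice. Then lay the paddle back in its rest, the way it lay before, and let go. Do not touch the slice with the gripper, and do not disturb the other slices lying on the table.

Things in the scene. Friction and masses are not known exactly. Their poses are not given: they have to be found in the camera images.
- paddle_grip (a point): Centre of the black upright grip block of the forked steel paddle, 32 mm above the paddle's underside. Block 40 mm long (x), 18 mm wide (y), standing from 6 to 52 mm above the underside; take it from above across its width. x points along the paddle to the fork, z up. Paddle 200 mm long (50 mm behind this point to 150 mm ahead), about 0.2 kg, balanced near the grip; it starts in the rest.
- paddle_fork (a point): Centre of the paddle's fork, on the tines' top face: 115 mm ahead of the grip block's centre along x and 27 mm below it. Two flat tines, 5 mm thick, 14 mm wide, with a 48 mm gap between them (76 mm over both), open at the tip; the gap runs from 49 mm behind this point (bridge) to 35 mm ahead of it (open tips).
- sample_center (a point): Centre, half-way up, of the dried orange slice that starts on the paddle's fork: a flat brown disc with an olive rind, 84 mm in diameter, 7 mm thick, about 16 g, lying loose across the tines within 6 mm of the fork's centre. z is its axis.
- meter_post (a point): Centre of the top face of the colour meter's black round post: 32 mm in diameter, top 70 mm above the table, 55 mm above the meter's grey base. x points to the white housing behind the post, which begins 74 mm from the post's axis, is 140 mm wide and 90 mm high. The front (-x) and both sides of the post are free to approach. Fixed.
- meter: The colour meter; origin on the table under the post's axis, axes as meter_post. Its grey base, 15 mm high and 160 mm wide, reaches from 60 mm before the post's axis to 175 mm behind it. Fixed.
- rest_seat (a point): Seat of the paddle's rest, 30 mm above the table: the point of the paddle's underside below the grip block's centre lies here when the paddle is in the rest; x points to where the fork goes. Grey bars carry the handle end (24 to 50 mm behind this point) and the bridge (49 to 63 mm ahead). Fixed.
- rest: The paddle's rest, dark steel base 200 x 90 x 6 mm; origin on the table at its middle, axes as rest_seat, which lies 50 mm behind. At the handle end two grey cheeks, 34 mm apart and 12 mm high above the seat, leave the paddle's 24 mm wide, 6 mm thick handle bar 5 mm on each side. Fixed.
- slice_a: loose dried slice lying on the table near the middle, 72 mm in diameter, 7 mm thick; origin at the centre of its underside; leave alone
- slice_b: loose dried slice lying on the table near the robot on its right, 76 mm in diameter, 7 mm thick; origin at the centre of its underside; leave alone
- slice_c: loose dried slice lying on the table near the robot on its left, 68 mm in diameter, 7 mm thick; origin at the centre of its underside; leave alone
Things that resemble listed ones, but are neither listed nor needed, are in the scene too. What is shaped like the part that bears sample_center but purple or turquoise is not meant.

How it is judged:
On the way, in this order (a step that is already met when the one before it is completed fails the run):
1. the slice is lifted, lying on the fork of the paddle (height (world z) of sample_center above 0.075 m and distance between sample_center and paddle_fork below 0.025 m and height (world z) of paddle_fork above 0.065 m), for 0.2 s.
2. the slice lies on the meter's post and the fork is drawn out from under it (horizontal distance between sample_center and meter_post below 0.012 m and z of sample_center in the frame of meter_post between 0 and 0.007 m and horizontal distance between paddle_fork and meter_post above 0.075 m), for 0.2 s.
At the end, for the whole second after the job is handed in: The slice lies flat (within 0.1 rad) on the meter's post, its centre within 12 mm of the post's axis; the paddle lies flat in its rest between the cheeks, fork the same way as at the start, its grip within 14 mm lengthwise and 12 mm sideways of the seat; both are at rest (horizontal distance between sample_center and meter_post below 0.012 m and z of sample_center in the frame of meter_post between 0 and 0.007 m and angle between sample_center's own z axis and vertical below 0.1 rad and x of paddle_grip in the frame of rest_seat between -0.014 and 0.014 m and y of paddle_grip in the frame of rest_seat between -0.012 and 0.012 m and z of paddle_grip in the frame of rest_seat between 0.027 and 0.037 m and angle between paddle_grip's own z axis and vertical below 0.06 rad and linear speed of each of sample, paddle below 0.02 m/s and x of paddle_fork in the frame of rest_seat above 0.09 m); the robot touches nothing.
It fails at once if the gripper or arm touches the slice (contact force between any of the fingers, the arm and sample above 0.05 N).
It fails at once if the slice is tipped more than 0.35 rad from level (angle between sample_center's own z axis and vertical above 0.35 rad).
It fails at once if the slice falls from the fork or post to the table (height (world z) of sample_center below 0.025 m).
It fails at once if one of the other slices on the table is moved by more than 30 mm (distance of any of slice_a, slice_b, slice_c from where it was at the start of the episode above 0.03 m).
It also fails if it takes over 51 s, if anything falls off the work surface, if the arm or the gripper's body presses on something with over 40 N, if the wrist force passes 120 N, or if a joint passes its speed limit or range.

## Working session

There is one attempt and no reset: what is moved stays moved. The work goes in short steps, Python scripts to look and compute and a tool call to move; the robot and the scene stay as the last step left them, time stands still between calls to the robot, and variables do not carry over. Pictures are saved under pics/ and viewed, and the job is handed in when it is done.

Besides the shell and the picture viewer there is one more tool, called after "Emit:" as name(argument=value, ...) on one line, values as JSON. send_rows: Moves the arm, as the interface text tells. Its arguments: {"type":"object","properties":{"increments":{"type":"array","items":{"type":"array","items":{"type":"number"}}},"squeeze":{"type":"number"}},"required":["increments"]}

```bash
mkdir -p pics; ls; python3 - <<'E'
from rig import manip
import cv2
print(manip.get_state())
for n in ["scene","top","wrist"]:
    im=manip.get_image(n); cv2.imwrite(f"pics/{n}0.png",im[:,:,::-1])
    print(n,manip.calibration(n))
E
```

```text
pics
{'clock': 0.0, 'qpos': array([-1.23399138e+00,  2.76608703e-01,  1.50615903e+00, -1.49001366e-05,
        1.36066146e+00, -1.20985872e-01]), 'qd': array([ 9.06508379e-05, -5.27506470e-04,  1.43832560e-03, -1.72398247e-03,
       -6.59219396e-04, -4.02960290e-04]), 'effort': array([ 2.77485087e-03, -4.16772366e+01, -2.45805627e+01,  2.99887279e-04,
        1.11603033e-02, -9.33645310e-06]), 'position': array([ 0.25395341, -0.51529268,  0.23042156]), 'ee_rot': array([-5.69929953e-04,  8.49108081e-01, -5.28218349e-01, -7.20034754e-04]), 'contact_force': array([ 1.40171869, -0.64573699,  0.84245571]), 'moment': array([-0.00778921, -0.03373714,  0.00654393]), 'width': 0.08516683001931157}
scene {'fx': 409.11303175006253, 'fy': 409.11303175006253, 'cx': 247.87386286572467, 'cy': 185.96866944330174, 'camera_from_world': array([[-0.08331728,  0.99652018, -0.00239909,  0.03592832],
       [-0.86208637, -0.07086949,  0.50178144,  0.40834235],
       [ 0.49986531,  0.04387529,  0.86499112, -1.43628521],
       [ 0.        ,  0.        ,  0.        ,  1.        ]])}
top {'fx': 350.516449656241, 'fy': 350.516449656241, 'cx': 254.61566448778302, 'cy': 190.79209439307095, 'camera_from_world': array([[ 0.02668495, -0.99963399, -0.00445   , -0.0075812 ],
       [ 0.98544882,  0.02555823,  0.16803988, -0.52364551],
       [-0.16786464, -0.00886938,  0.98577015, -0.87994408],
       [ 0.        ,  0.        ,  0.        ,  1.        ]])}
wrist {'fx': 297.3186396354542, 'fy': 297.3186396354542, 'cx': 256.6844141818875, 'cy': 188.2715925707187, 'camera_from_world': array([[ 4.42428063e-01, -8.96803463e-01, -9.78613890e-04,
        -5.74467026e-01],
       [ 8.62811030e-01,  4.25955357e-01, -2.72248343e-01,
         3.66931375e-02],
       [ 2.44570103e-01,  1.19605948e-01,  9.62226523e-01,
        -3.76456377e-01],
       [ 0.00000000e+00,  0.00000000e+00,  0.00000000e+00,
         1.00000000e+00]])}
```

View pics/top0.png

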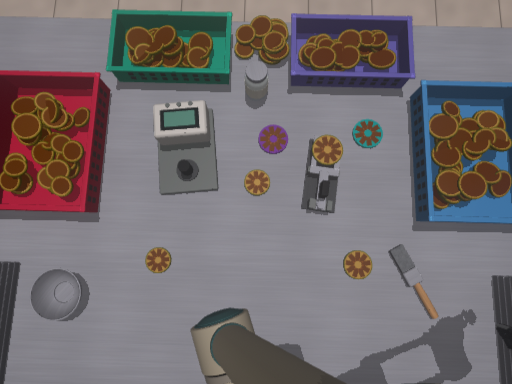

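View pics/scene0.png

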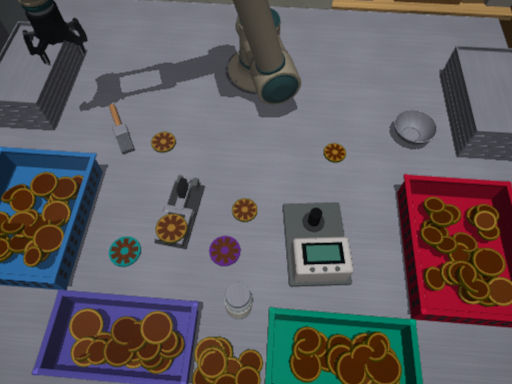

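View pics/wrist0.png

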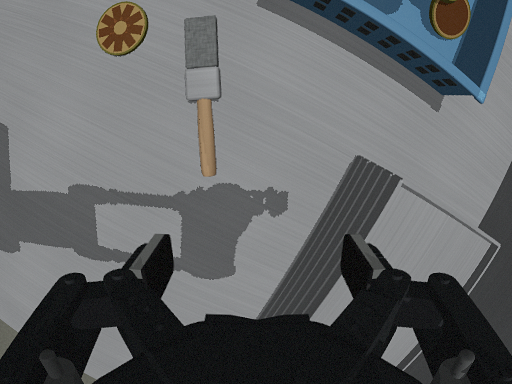

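The top view shows the paddle with its grip near (323,187) and the slice near (327,150). The post is near (187,169), with the housing behind it (+x). I'll enlarge these areas to measure them.

```bash
cat > h.py <<'E'
import numpy as np, cv2
def ray(cal,u,v,fish=False):
    T=cal["camera_from_world"];R=T[:3,:3];c=-R.T@T[:3,3]
    x=(u-cal["cx"])/cal["fx"];y=(v-cal["cy"])/cal["fy"]
    if fish:
        r=np.hypot(x,y); d=np.array([x/r*np.sin(r),-y/r*np.sin(r),-np.cos(r)]) if r>0 else np.array([0,0,-1.])
    else: d=np.array([x,-y,-1])
    return c,R.T@d
def atz(cal,u,v,z,fish=False):
    c,d=ray(cal,u,v,fish); return c+d*(z-c[2])/d[2]
def proj(cal,p,fish=False):
    T=cal["camera_from_world"];q=T[:3,:3]@np.asarray(p,float)+T[:3,3]
    x,y,z=q[0],-q[1],-q[2]
    if fish:
        r=np.hypot(x,y);th=np.arctan2(r,z);x,y=(x/r*th,y/r*th) if r>0 else (0,0)
    else: x,y=x/z,y/z
    return np.array([cal["fx"]*x+cal["cx"],cal["fy"]*y+cal["cy"]])
E
python3 - <<'E'
import cv2
t=cv2.imread("pics/top0.png");s=cv2.imread("pics/scene0.png")
def crop(im,x0,y0,w,h,k,n): cv2.imwrite(n,cv2.resize(im[y0:y0+h,x0:x0+w],None,fx=k,fy=k,interpolation=cv2.INTER_CUBIC))
crop(t,290,125,70,95,6,"pics/t_p.png")
crop(t,145,90,80,110,5,"pics/t_m.png")
crop(s,145,165,70,90,6,"pics/s_p.png")
crop(s,275,195,85,100,6,"pics/s_m.png")
E
```

```text
(no output)
```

View pics/t_p.png

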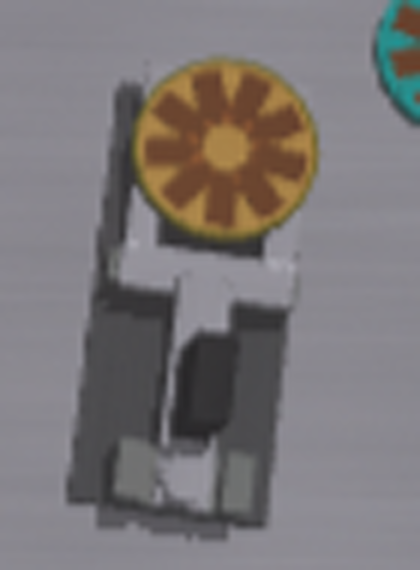

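View pics/t_m.png

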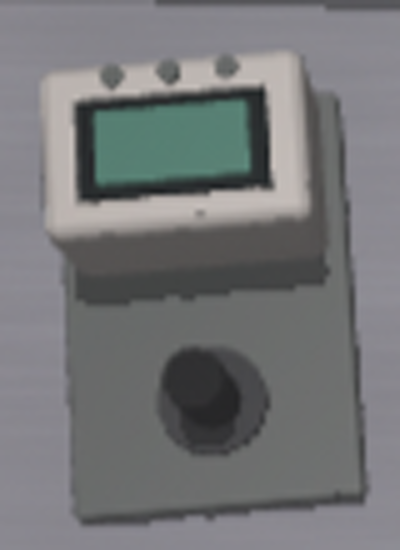

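View pics/s_p.png

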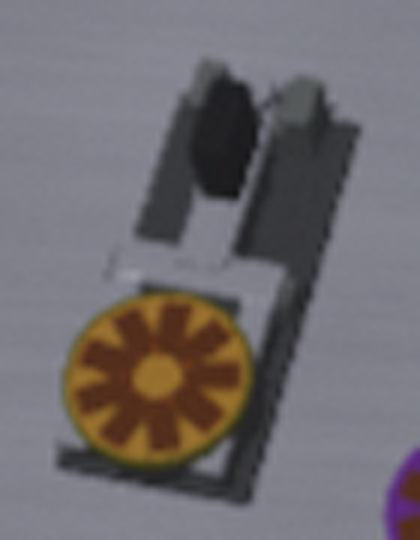

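View pics/s_m.png

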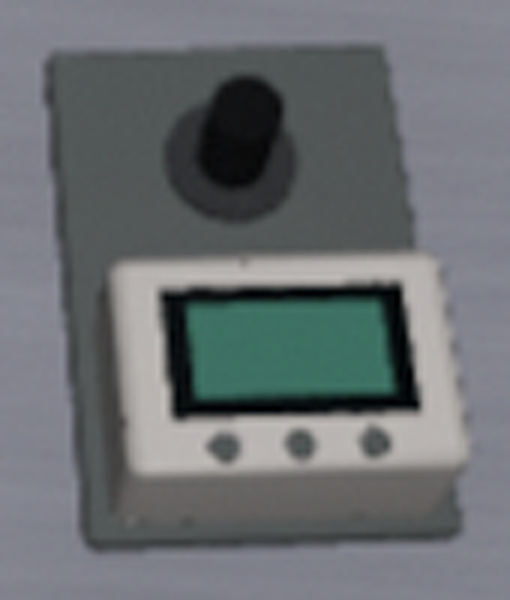

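```bash
python3 - <<'E'
from rig import manip
from h import *
t=manip.calibration("top");s=manip.calibration("scene")
def T(u,v,z,k,x0,y0,cal): return atz(cal,x0+(u+.5)/k-.5,y0+(v+.5)/k-.5,z)[:2].round(4)
tp=lambda u,v,z:T(u,v,z,6,290,125,t); tm=lambda u,v,z:T(u,v,z,5,145,90,t)
sp=lambda u,v,z:T(u,v,z,6,145,165,s); sm=lambda u,v,z:T(u,v,z,6,275,195,s)
print("rest top TL,BL,BR",tp(120,83,.006),tp(70,503,.006),tp(267,525,.006))
print("rest scn far-left... ",sp(60,450,.006),sp(248,500,.006),sp(358,125,.006))
print("slice",tp(226,147,.042),sp(158,378,.042))
print("grip top", tp(215,385-25,.082), sp(232,110,.082))
print("post", tm(193,376,.07), sm(247,107,.07))
print("base front corners t",tm(80,522,.015),tm(367,500,.015),"s",sm(50,50,.015),sm(382,45,.015), "rear s",sm(92,548,.015),sm(460,538,.015))
# loose slices
for n,u,v in [("a",257,182),("b",358,264.5),("c",158,260)]: print(n,atz(t,u,v,.007)[:2])
E
```

```text
rest top TL,BL,BR [ 0.6838 -0.1443] [ 0.4848 -0.1217] [ 0.4771 -0.2108]
rest scn far-left...  [ 0.665  -0.2342] [ 0.6818 -0.1457] [ 0.4854 -0.1232]
slice [ 0.6431 -0.1865] [ 0.6418 -0.1875]
grip top [ 0.5378 -0.173 ] [ 0.5256 -0.1679]
post [0.5829 0.1932] [0.5794 0.192 ]
base front corners t [0.5132 0.2619] [0.5294 0.1063] s [0.529  0.1074] [0.5136 0.263 ] rear s [0.7647 0.1347] [0.7476 0.2894]
a [0.55476061 0.00061939]
b [ 0.33930832 -0.27224802]
c [0.33677427 0.2583271 ]
```

The two views agree on the rest: base centre (0.580,-0.178), yaw -0.113. That puts the grip at about (0.531,-0.172) and the slice at about (0.642,-0.187). The post is at about (0.581,0.192), with meter yaw about 0.107. Next I'll move above the grip and check with the wrist camera.

Emit:
send_rows(increments=[[1,-0.01,-0.02,0,0],[1,-0.02,-0.045,0,0],[1,-0.026,-0.056,0,0],[1,-0.026,-0.056,0,0],[1,-0.026,-0.056,0,0],[1,-0.026,-0.056,0,0],[1,-0.026,-0.056,0,0],[1,-0.025,-0.055,0,0]])

```text
clock: 1.15
position: [0.532, -0.1698, 0.2315]
ee_rot: [-0.0, 0.849, -0.528, 0.0]
contact_force: [-0.7, -0.5, -0.1]
width: 0.0852
```

Emit:
send_rows(increments=[[1,0,0,0,0.143],[1,0,0,0,0.143],[1,0,0,0,0.143],[1,0,0,0,0.142],[1,0,0,0,0]])

```text
clock: 1.78
position: [0.5309, -0.1717, 0.2313]
ee_rot: [0.0, -0.667, 0.745, 0.0]
contact_force: [1.2, 0.2, -0.3]
width: 0.0856
```

```bash
python3 - <<'E'
from rig import manip
import cv2,json
from h import *
s=manip.get_state();print(s["clock"],s["position"],s["ee_rot"],s["contact_force"])
c=manip.calibration("wrist")
im=manip.get_image("wrist"); 
im=np.ascontiguousarray(im[:,:,::-1]);cv2.imwrite("pics/w1.png",cv2.resize(im,None,fx=1.5,fy=1.5,interpolation=cv2.INTER_CUBIC))
np.save("c1.npy",c["camera_from_world"])
E
```

```text
1.775 [ 0.53085286 -0.17171419  0.23126745] [ 8.34332190e-05 -6.66914346e-01  7.45134297e-01  3.55833919e-04] [ 1.22916998  0.15688546 -0.31659678]
```

View pics/w1.png

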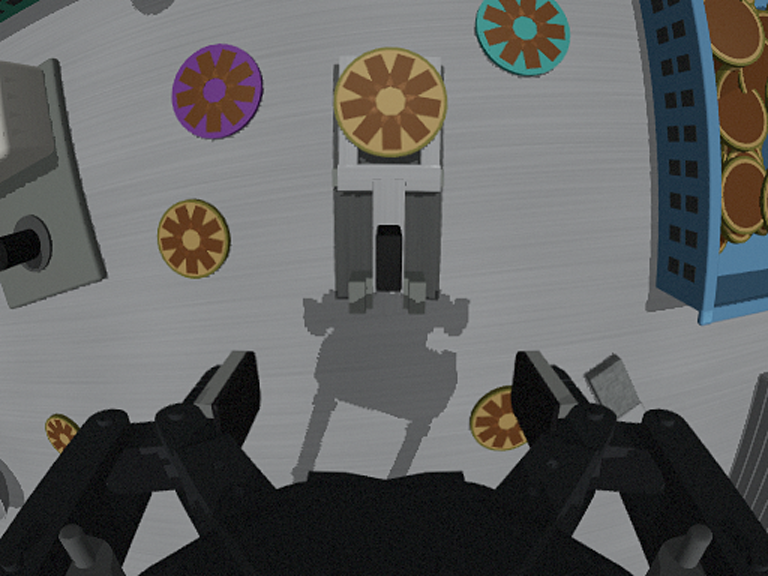

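```bash
cat > ov.py <<'E'
from h import *
def rect(x0,x1,y0,y1,z): return [(x0,y0,z),(x1,y0,z),(x1,y1,z),(x0,y1,z)]
def circ(x,y,r,z): return [(x+r*np.cos(a),y+r*np.sin(a),z) for a in np.linspace(0,2*np.pi,60)]
def draw(im,cal,polys,org,yaw,col,fish,k):
    c,s=np.cos(yaw),np.sin(yaw)
    for P in polys:
        q=np.array([proj(cal,(org[0]+c*x-s*y,org[1]+s*x+c*y,org[2]+z),fish) for x,y,z in P])
        cv2.polylines(im,[np.round(((q+.5)*k-.5)*16).astype(int)],True,col,1,cv2.LINE_AA,4)
# paddle frame: underside below grip centre
PAD=[rect(-.02,.02,-.009,.009,.052),rect(-.02,.02,-.009,.009,.006),rect(.066,.15,.024,.038,.006),rect(.066,.15,-.038,-.024,.006)]
REST=[rect(-.05,.15,-.045,.045,-.024)]
MET=[circ(0,0,.016,.07),rect(-.06,.175,-.08,.08,.015),rect(.074,.16,-.07,.07,.09)]
E
python3 - <<'E'
from rig import manip
from ov import *
c=manip.calibration("wrist"); c["camera_from_world"]=np.load("c1.npy")
im=cv2.imread("pics/w1.png")
draw(im,c,PAD+REST,(.531,-.172,.03),-.113,(0,255,0),True,1.5)
draw(im,c,[circ(.0,0,.042,.007)],(.642,-.187,.036),-.113,(255,0,255),True,1.5)
draw(im,c,MET,(.581,.192,0),.107,(0,0,255),True,1.5)
cv2.imwrite("pics/w1o.png",im)
cv2.imwrite("pics/w1oc.png",cv2.resize(im[20:330,310:470],None,fx=1.9,fy=1.9))
E
```

```text
(no output)
```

View pics/w1o.png

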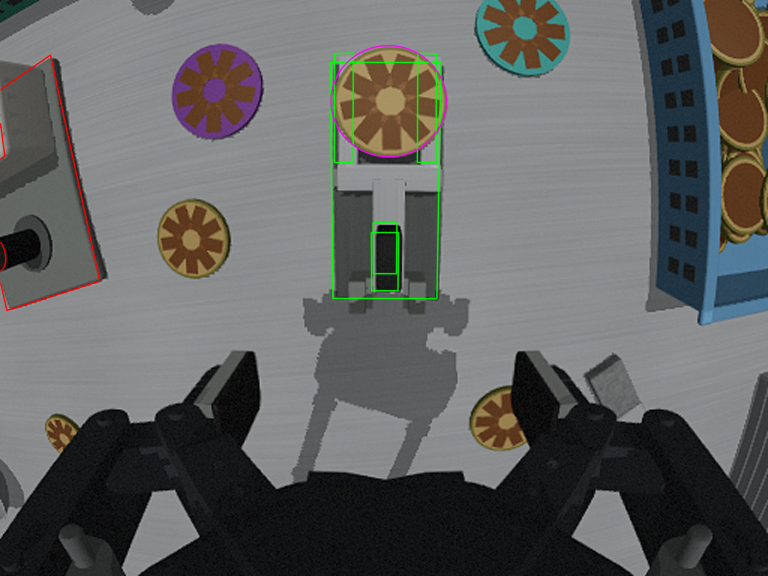

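View pics/w1oc.png

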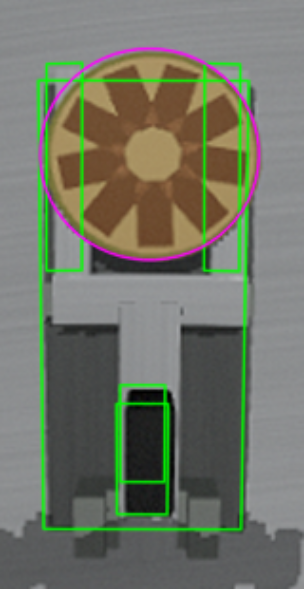

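The overlay fits within about 1.5 mm. The grip sits about 1.5 mm to -y of my estimate. I'll descend and grip.

Emit:
send_rows(increments=[[1,0.0015,0,0.02,0],[1,0,0,0.035,0],[1,0,0,0.04,0],[1,0,0,0.04,0],[1,0,0,0.028,0],[1,0,0,0.015,0],[1,0,0,0.01,0],[1,0,0,0,0]])

```text
clock: 2.82
position: [0.5312, -0.1746, 0.0434]
ee_rot: [0.0, -0.666, 0.746, -0.0]
contact_force: [0.2, 1.0, 0.1]
width: 0.0851
```

Emit:
send_rows(increments=[[0.5,0,0,0,0],[0.3,0,0,0,0],[0.22,0,0,0,0],[0.1,0,0,0,0],[0,0,0,0,0],[0,0,0,0,0],[0,0,0,0,0],[0,0,0,0,0]], squeeze=60)

```text
clock: 3.82
position: [0.5313, -0.1747, 0.0438]
ee_rot: [0.0, -0.666, 0.746, -0.0]
contact_force: [-0.3, 0.4, 5.8]
width: 0.0172
```

```bash
python3 - <<'E'
from rig import manip
import cv2
from h import *
s=manip.get_state();print(s["clock"],s["position"],s["ee_rot"],s["contact_force"],s["width"])
im=manip.get_image("wrist")[:,:,::-1];cv2.imwrite("pics/w2.png",cv2.resize(im,None,fx=1.5,fy=1.5))
E
```

```text
3.825 [ 0.53131058 -0.17470619  0.04375643] [ 1.50152709e-04 -6.65962837e-01  7.45984803e-01 -3.89308865e-04] [-0.3061478   0.41586389  5.81986703] 0.01715246212246307
```

View pics/w2.png

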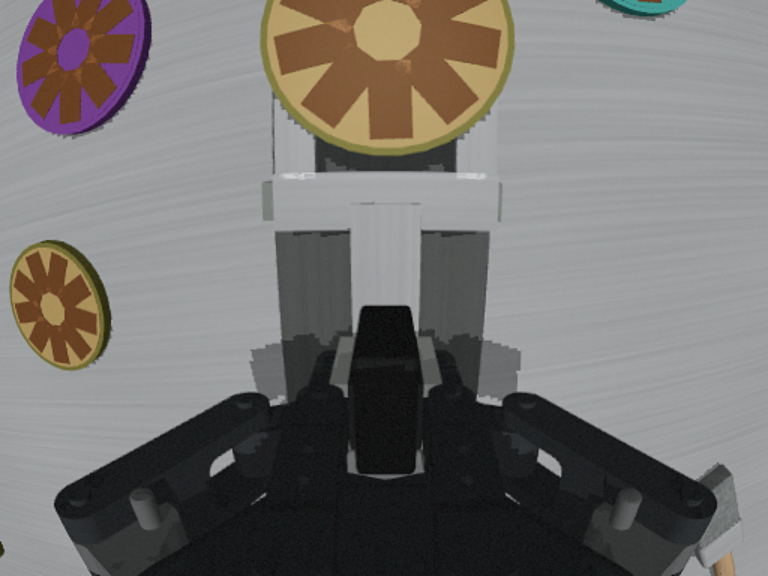

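The block is held at 17.2 mm and the slice is untouched, so I'll lift gently.

Emit:
send_rows(increments=[[0,0,0,-0.004,0],[0,0,0,-0.008,0],[0,0,0,-0.014,0],[0,0,0,-0.02,0],[0,0,0,-0.02,0],[0,0,0,-0.016,0],[0,0,0,-0.01,0],[0,0,0,-0.005,0]])

```text
clock: 4.88
position: [0.5311, -0.1746, 0.1409]
ee_rot: [0.0, -0.666, 0.746, -0.0]
contact_force: [0.4, 0.1, -2.1]
width: 0.0175
```

Emit:
send_rows(increments=[[0,0,0,0,0],[0,0,0,0,0]])

```text
clock: 5.12
position: [0.5306, -0.1744, 0.1396]
ee_rot: [-0.0, -0.666, 0.746, 0.001]
contact_force: [-0.5, 0.1, -2.6]
width: 0.0169
```

```bash
cat > look.py <<'E'
import sys
from rig import manip
from ov import *
def look(tag):
    st=manip.get_state();print(st["clock"],st["position"],st["ee_rot"],st["contact_force"],st["width"])
    cals={};ims={}
    for n in ["wrist","top","scene"]:
        cals[n]=manip.calibration(n); ims[n]=np.ascontiguousarray(manip.get_image(n)[:,:,::-1])
        cv2.imwrite(f"pics/{tag}_{n}.png",ims[n])
    return st,cals,ims
E
python3 - <<'E'
from look import *
st,c,im=look("L")
t=st["position"]; 
org=(t[0],t[1],t[2]-.013); yaw=-.113
for n in im:
    big=cv2.resize(im[n],None,fx=1.5 if n=="wrist" else 6,fy=1.5 if n=="wrist" else 6,interpolation=cv2.INTER_CUBIC)
    k=1.5 if n=="wrist" else 6
    draw(big,c[n],PAD,org,yaw,(0,255,0),n=="wrist",k)
    draw(big,c[n],[circ(.115,0,.042,.013)],org,yaw,(255,0,255),n=="wrist",k)
    if n!="wrist":
        p=proj(c[n],(org[0]+.06,org[1],org[2]))*k; x,y=int(p[0]-270),int(p[1]-290); big=big[max(y,0):y+580,max(x,0):x+540]
    cv2.imwrite(f"pics/L_{n}o.png",big)
E
```

```text
5.125 [ 0.53057685 -0.17437429  0.13962507] [-3.03160239e-04 -6.65965289e-01  7.45982395e-01  6.39553815e-04] [-0.54023146  0.1035618  -2.61332399] 0.016909430290373284
```

View pics/L_wristo.png

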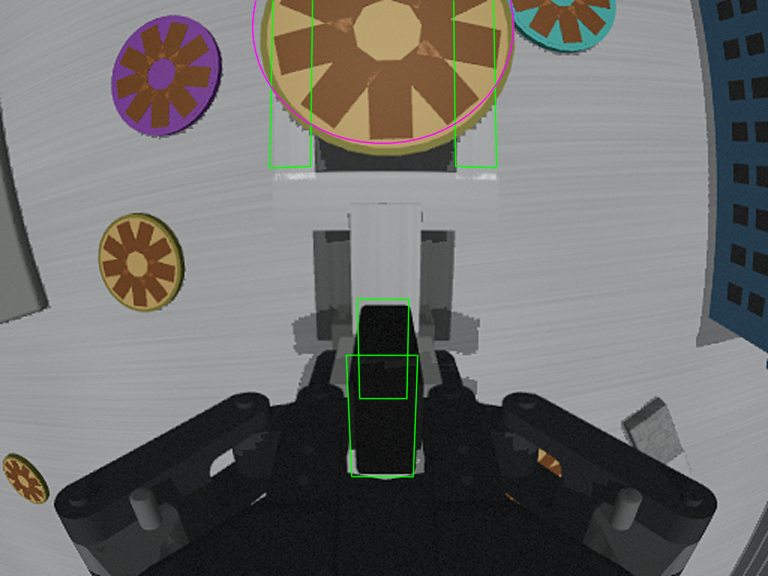

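View pics/L_topo.png

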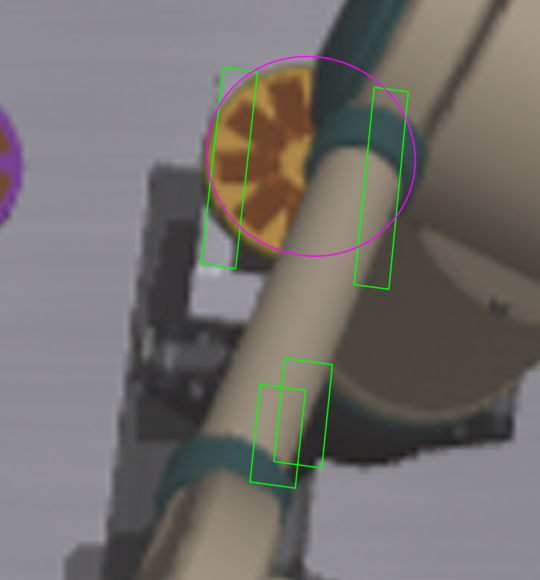

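View pics/L_sceneo.png

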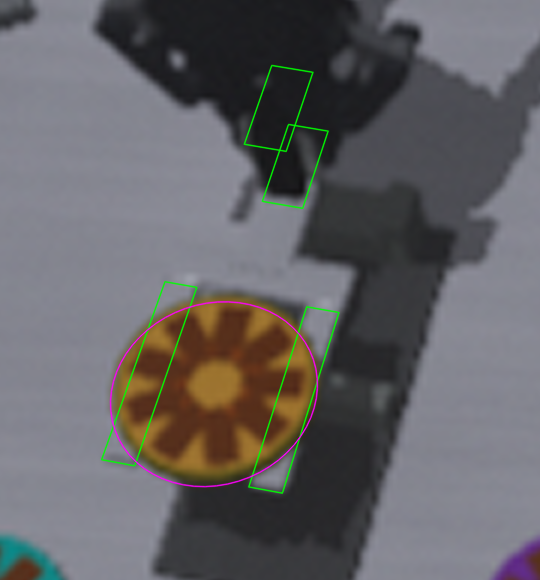

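```bash
python3 - <<'E'
from rig import manip
from ov import *
w=manip.calibration("wrist");s=manip.calibration("scene")
t=manip.get_state()["position"]; print(t)
z=t[2]-.013+.013
R=np.array([[np.cos(-.113),np.sin(-.113)],[-np.sin(-.113),np.cos(-.113)]])
a=atz(w,(388+.5)/1.5-.5,(31+.5)/1.5-.5,z,True)
im=cv2.imread("pics/L_scene.png").astype(int)
org=(t[0],t[1],t[2]-.013)
p=proj(s,(org[0]+.06,org[1],org[2]))*6;x,y=int(p[0]-270),int(p[1]-290)
b=atz(s,(x+214+.5)/6-.5,(y+384+.5)/6-.5,z)
# edges wrist
for u,v in [(262,35),(514,37),(388,148)]: print("edge",R@(atz(w,(u+.5)/1.5-.5,(v+.5)/1.5-.5,z,True)[:2]-t[:2]))
for q in (a,b): print(q, R@(q[:2]-t[:2]))
E
```

```text
[ 0.53074305 -0.17443477  0.13974674]
edge [0.11021393 0.03853428]
edge [ 0.1097281  -0.04221363]
edge [ 0.07138519 -0.00178754]
[ 0.63935074 -0.18855048  0.13974674] [ 0.10950671 -0.00177911]
[ 0.64139947 -0.18782985  0.13974674] [ 0.11146111 -0.00083206]
```

The slice lies level on the fork, about 4 mm behind its centre and 1 mm to the side. I'll carry it to above the post at constant yaw.

Emit:
send_rows(increments=[[0,-0.005,0.0014,0,0],[0,-0.012,0.0033,0,0],[0,-0.02,0.0055,0,0],[0,-0.028,0.0077,0,0],[0,-0.032,0.0088,0,0],[0,-0.032,0.0088,0,0],[0,-0.032,0.0088,0,0],[0,-0.032,0.0088,0,0]])

```text
clock: 6.28
position: [0.499, 0.0256, 0.1405]
ee_rot: [0.0, -0.666, 0.746, 0.0]
contact_force: [0.7, -0.5, -1.6]
width: 0.0175
```

Emit:
send_rows(increments=[[0,-0.032,0.0088,0,0],[0,-0.032,0.0088,0,0],[0,-0.032,0.0088,0,0],[0,-0.028,0.0077,0,0],[0,-0.022,0.0061,0,0],[0,-0.016,0.0044,0,0],[0,-0.01,0.0028,0,0],[0,-0.0057,0.0016,0,0]])

```text
clock: 7.28
position: [0.4712, 0.2057, 0.1403]
ee_rot: [-0.0, -0.666, 0.746, -0.0]
contact_force: [0.4, -0.5, -3.1]
width: 0.0175
```

Emit:
send_rows(increments=[[0,0,0,0,0],[0,0,0,0,0]])

```text
clock: 7.52
position: [0.4716, 0.2047, 0.1402]
ee_rot: [-0.0, -0.666, 0.746, -0.0]
contact_force: [-0.2, -0.5, -3.4]
width: 0.0175
```

```bash
python3 - <<'E'
from look import *
st,c,im=look("M")
t=st["position"]; 
org=(t[0],t[1],t[2]-.013); yaw=-.113
for n in im:
    k=1.5 if n=="wrist" else 5
    big=cv2.resize(im[n],None,fx=k,fy=k,interpolation=cv2.INTER_CUBIC)
    draw(big,c[n],PAD,org,yaw,(0,255,0),n=="wrist",k)
    draw(big,c[n],[circ(.111,-.001,.042,.013)],org,yaw,(255,0,255),n=="wrist",k)
    draw(big,c[n],MET,(.581,.192,0),.107,(0,0,255),n=="wrist",k)
    if n!="wrist":
        p=proj(c[n],(.58,.192,.05))*k; x,y=int(p[0]-300),int(p[1]-290); big=big[max(y,0):y+580,max(x,0):x+600]
        print(n,max(x,0),max(y,0))
    cv2.imwrite(f"pics/M_{n}o.png",big)
E
```

```text
7.525 [0.47157413 0.20473914 0.14022788] [-1.67798574e-04 -6.65731855e-01  7.46191023e-01 -1.59667302e-04] [-0.15129201 -0.4748527  -3.37467791] 0.017461016560888144
top 625 548
scene 1273 789
```

View pics/M_wristo.png

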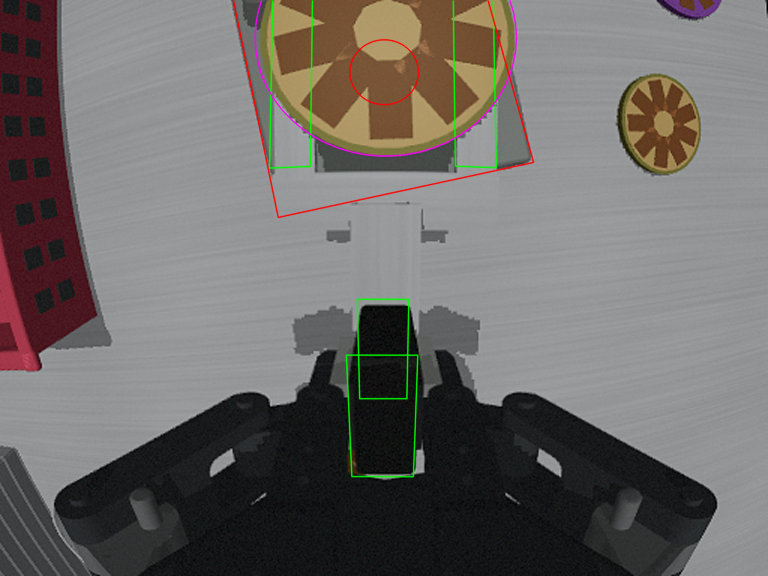

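View pics/M_topo.png

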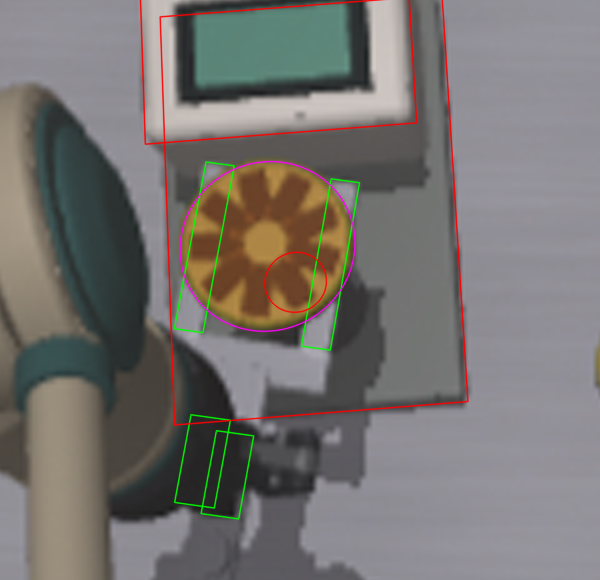

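View pics/M_sceneo.png

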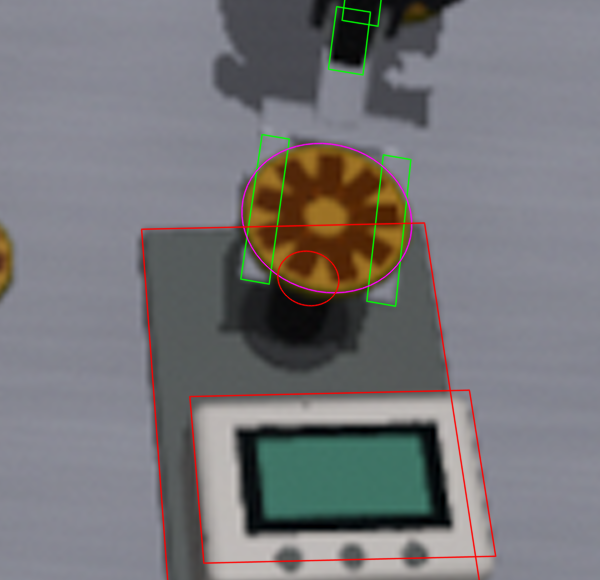

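All the overlays agree within about 1 mm. I'll lower the fork to just above the post, then check.

Emit:
send_rows(increments=[[0,0,0,0.004,0],[0,0,0,0.01,0],[0,0,0,0.014,0],[0,0,0,0.012,0],[0,0,0,0.008,0],[0,0,0,0.004,0],[0,0,0,0,0],[0,0,0,0,0]])

```text
clock: 8.68
position: [0.4718, 0.2054, 0.0886]
ee_rot: [0.0, -0.666, 0.746, -0.0]
contact_force: [0.3, -0.5, -2.2]
width: 0.0172
```

```bash
cat > n.py <<'E'
from look import *
import sys
tag=sys.argv[1]
st,c,im=look(tag)
t=st["position"]; 
org=(t[0],t[1],t[2]-.013); yaw=-.113
for n in im:
    k=1.5 if n=="wrist" else 5
    big=cv2.resize(im[n],None,fx=k,fy=k,interpolation=cv2.INTER_CUBIC)
    draw(big,c[n],PAD,org,yaw,(0,255,0),n=="wrist",k)
    if len(sys.argv)>2: draw(big,c[n],[circ(0,0,.042,.077)],(.581,.192,0),yaw,(255,0,255),n=="wrist",k)
    else: draw(big,c[n],[circ(.111,-.001,.042,.013)],org,yaw,(255,0,255),n=="wrist",k)
    draw(big,c[n],MET,(.581,.192,0),.107,(0,0,255),n=="wrist",k)
    if n!="wrist":
        p=proj(c[n],(.58,.192,.05))*k; x,y=int(p[0]-300),int(p[1]-290); big=big[max(y,0):y+580,max(x,0):x+600]
    cv2.imwrite(f"pics/{tag}_{n}o.png",big)
E
python3 n.py N
```

```text
8.675 [0.47180732 0.20540364 0.08861669] [ 3.80253303e-04 -6.65983524e-01  7.45966318e-01 -2.29038784e-04] [ 0.34866803 -0.47653514 -2.20687846] 0.017208871993195658
```

View pics/N_topo.png

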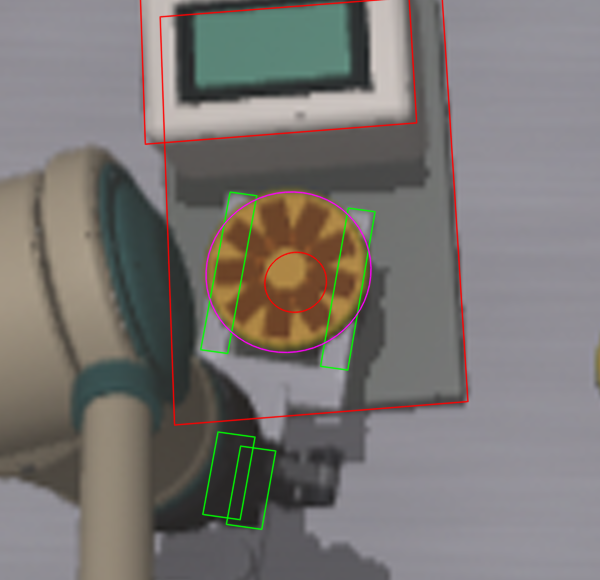

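View pics/N_sceneo.png

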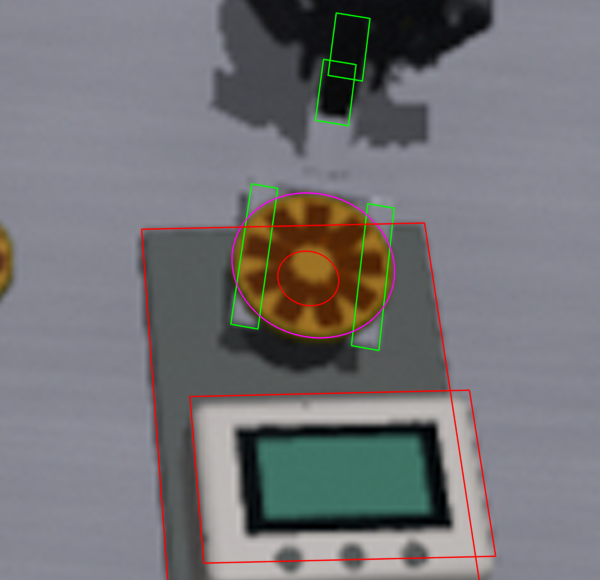

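The fork is about 12 mm above the post top and aligned. I'll lower it slowly around the post.

Emit:
send_rows(increments=[[0,0,0,0.003,0],[0,0,0,0.004,0],[0,0,0,0.003,0],[0,0,0,0.003,0],[0,0,0,0.003,0],[0,0,0,0.004,0],[0,0,0,0.005,0],[0,0,0,0.005,0]])

```text
clock: 9.82
position: [0.4714, 0.2053, 0.0579]
ee_rot: [-0.0, -0.666, 0.746, -0.0]
contact_force: [-0.5, -0.4, -2.4]
width: 0.0175
```

Emit:
send_rows(increments=[[0,0,0,0.002,0],[0,0,0,0,0]])

```text
clock: 10.07
position: [0.4713, 0.2052, 0.0561]
ee_rot: [-0.0, -0.666, 0.746, 0.0]
contact_force: [-0.2, -0.2, -3.2]
width: 0.0175
```

```bash
python3 n.py O 1
```

```text
10.075 [0.47133726 0.20522498 0.05605615] [-2.14507141e-04 -6.65957837e-01  7.45989350e-01  5.46741070e-05] [-0.24138877 -0.19663691 -3.22545825] 0.017484698477419604
```

View pics/O_topo.png

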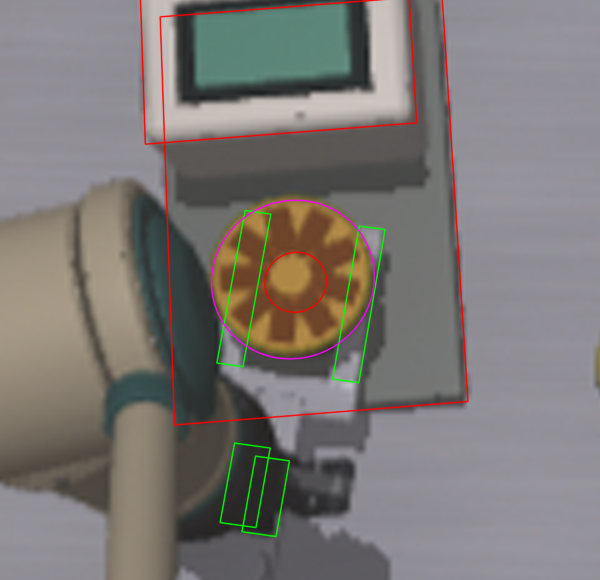

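View pics/O_sceneo.png

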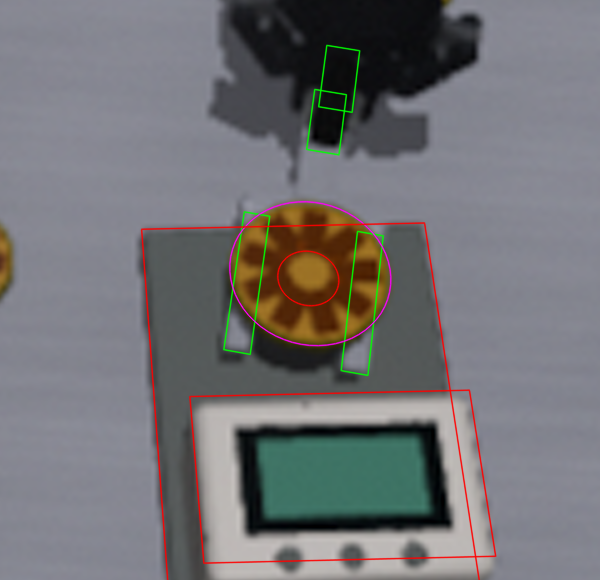

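View pics/O_wristo.png

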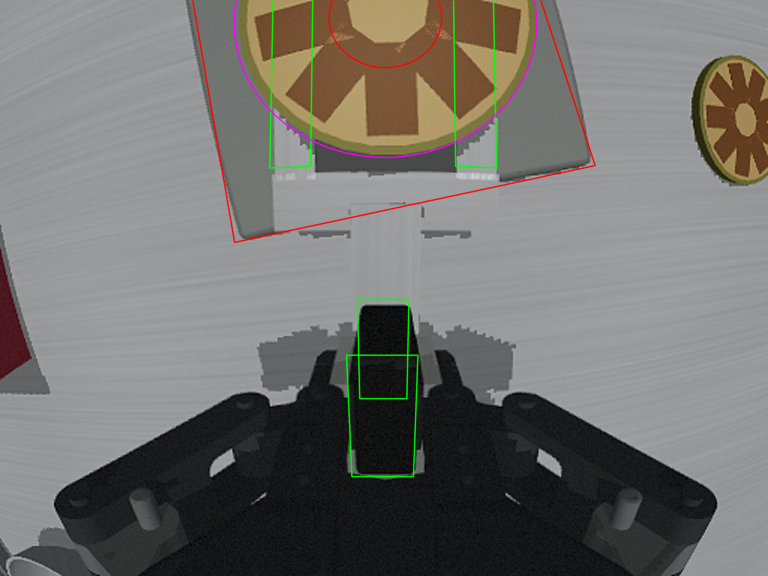

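The slice now lies on the post with the fork about 20 mm below it. I'll draw the fork straight out.

Emit:
send_rows(increments=[[0,0,0.005,0,0],[0,0,0.01,0,0],[0,0,0.016,0,0],[0,0,0.022,0,0],[0,0,0.024,0,0],[0,0,0.024,0,0],[0,0,0.022,0,0],[0,0,0.012,0,0]])

```text
clock: 11.22
position: [0.3352, 0.2204, 0.0563]
ee_rot: [-0.0, -0.666, 0.746, 0.0]
contact_force: [-0.4, -0.3, -2.5]
width: 0.0174
```

Emit:
send_rows(increments=[[0,0,0.005,0,0],[0,0,0,0,0],[0,0,0,0,0]])

```text
clock: 11.6
position: [0.3334, 0.2213, 0.0564]
ee_rot: [0.001, -0.666, 0.746, -0.0]
contact_force: [0.2, 0.1, -2.2]
width: 0.0176
```

```bash
python3 n.py P 1
```

```text
11.6 [0.33338524 0.22130624 0.05636863] [ 5.07797338e-04 -6.65901556e-01  7.46039393e-01 -2.90668312e-04] [ 0.19359001  0.10554189 -2.20112459] 0.017609431182337463
```

View pics/P_topo.png

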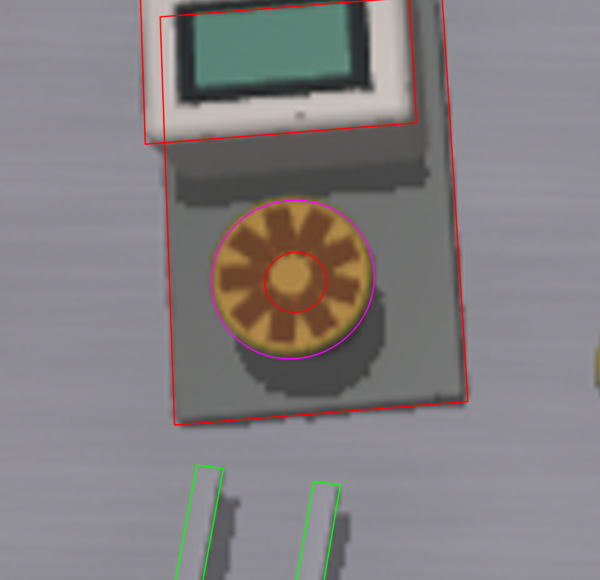

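View pics/P_sceneo.png

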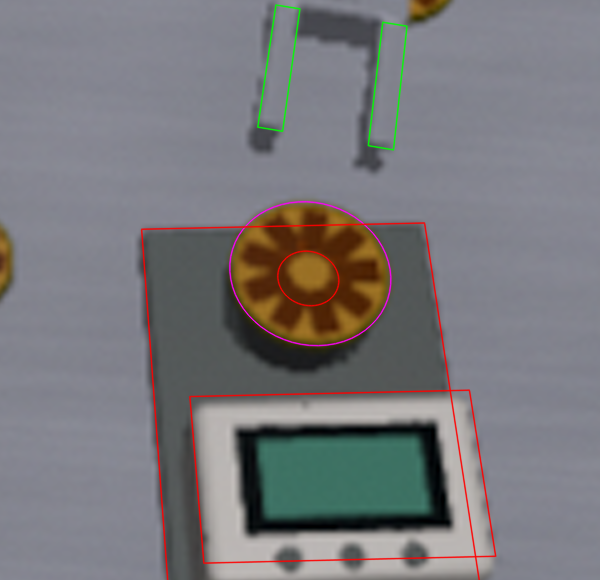

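View pics/P_wristo.png

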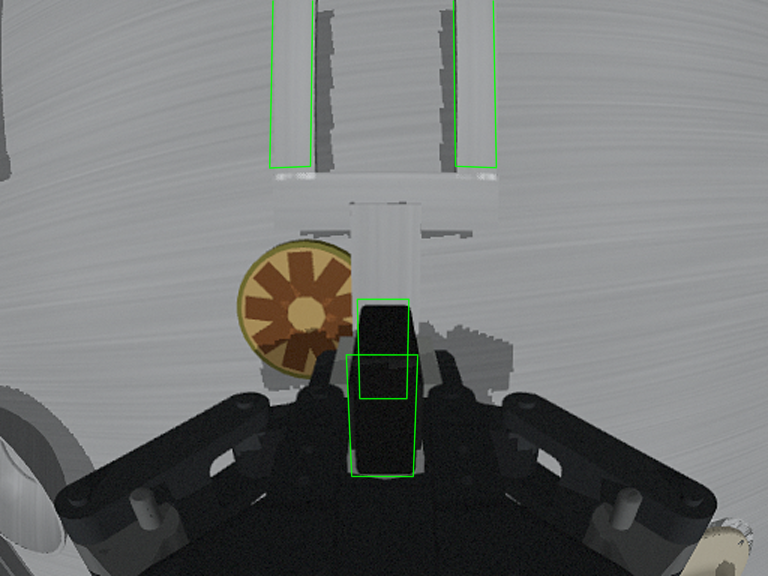

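The slice lies flat and within 1–2 mm of the post axis, and the fork is clear. Now I'll raise the paddle and return to the rest.

Emit:
send_rows(increments=[[0,0,0,-0.01,0],[0,0,0,-0.02,0],[0,0,0,-0.024,0],[0,0,0,-0.02,0],[0,0,0,-0.01,0],[0,0.01,-0.0065,0,0],[0,0.025,-0.0163,0,0],[0,0.04,-0.026,0,0]])

```text
clock: 12.75
position: [0.372, 0.1401, 0.1395]
ee_rot: [-0.001, -0.667, 0.745, 0.0]
contact_force: [0.9, -0.0, -1.7]
width: 0.0174
```

Emit:
send_rows(increments=[[0,0.04,-0.026,0,0],[0,0.04,-0.026,0,0],[0,0.04,-0.026,0,0],[0,0.04,-0.026,0,0],[0,0.04,-0.026,0,0],[0,0.04,-0.026,0,0],[0,0.03,-0.0195,0,0],[0,0.018,-0.0117,0,0]])

```text
clock: 13.75
position: [0.5256, -0.1684, 0.139]
ee_rot: [-0.001, -0.665, 0.747, 0.001]
contact_force: [0.6, 0.9, -3.0]
width: 0.0172
```

Emit:
send_rows(increments=[[0,0.008,-0.0053,0,0],[0,0,0,0,0],[0,0,0,0,0]])

```text
clock: 14.12
position: [0.5294, -0.1735, 0.1402]
ee_rot: [-0.0, -0.666, 0.746, 0.001]
contact_force: [0.3, -0.3, -2.3]
width: 0.0173
```

```bash
cat > p.py <<'E'
from look import *
import sys
tag=sys.argv[1]
st,c,im=look(tag)
t=st["position"]; org=(t[0],t[1],t[2]-.013); yaw=-.113
u=np.array([np.cos(yaw),np.sin(yaw)]);v=np.array([-u[1],u[0]]);d=t[:2]-np.array([.5312,-.1746]);print("off seat grasp: px %.4f py %.4f"%(d@u,d@v))
for n in im:
    k=1.5 if n=="wrist" else 5
    big=cv2.resize(im[n],None,fx=k,fy=k,interpolation=cv2.INTER_CUBIC)
    draw(big,c[n],PAD,org,yaw,(0,255,0),n=="wrist",k)
    draw(big,c[n],REST,(.531,-.1735,.03),yaw,(255,255,0),n=="wrist",k)
    if n!="wrist":
        p=proj(c[n],(.58,-.18,.05))*k; x,y=int(p[0]-300),int(p[1]-290); big=big[max(y,0):y+580,max(x,0):x+600]
    cv2.imwrite(f"pics/{tag}_{n}o.png",big)
E
python3 p.py Q
```

```text
14.125 [ 0.52939285 -0.17347161  0.14020194] [-9.14009064e-05 -6.66322661e-01  7.45663223e-01  6.78389433e-04] [ 0.31313522 -0.26570802 -2.3088376 ] 0.017321689022844963
off seat grasp: px -0.0019 py 0.0009
```

View pics/Q_wristo.png

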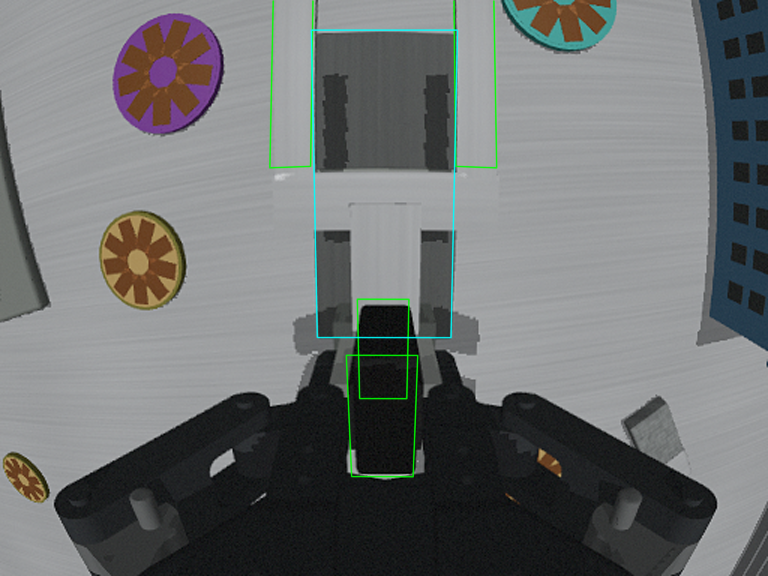

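The paddle is over the rest and off by about 2 mm. I'll correct that and lower it.

Emit:
send_rows(increments=[[0,0.0008,-0.0018,0.01,0],[0,0,0,0.02,0],[0,0,0,0.022,0],[0,0,0,0.018,0],[0,0,0,0.01,0],[0,0,0,0.005,0],[0,0,0,0.003,0],[0,0,0,0,0]])

```text
clock: 15.28
position: [0.5321, -0.1759, 0.0526]
ee_rot: [0.0, -0.666, 0.746, -0.0]
contact_force: [0.3, -0.1, -0.9]
width: 0.0172
```

```bash
python3 p.py R
```

```text
15.275 [ 0.53213234 -0.17590806  0.05258092] [ 1.12377624e-04 -6.65961968e-01  7.45985620e-01 -3.16579317e-04] [ 0.30552399 -0.06808187 -0.89635237] 0.017187493123951354
off seat grasp: px 0.0011 py -0.0012
```

View pics/R_wristo.png

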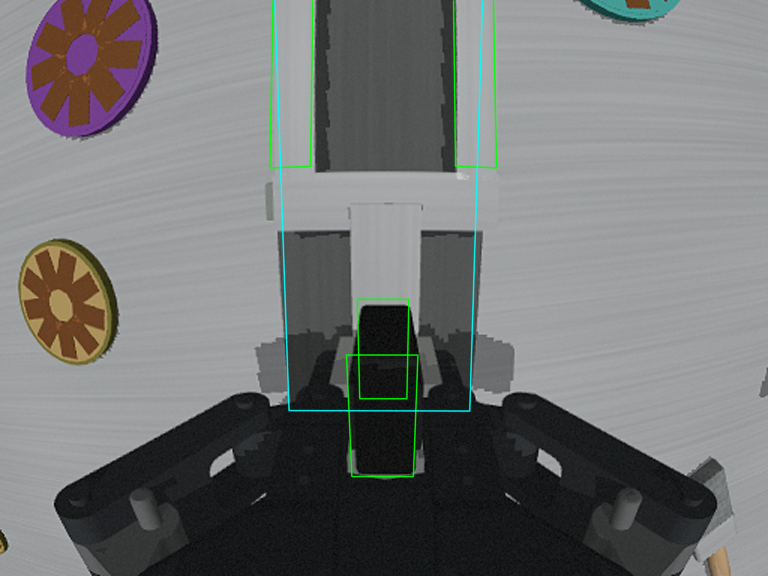

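View pics/R_sceneo.png

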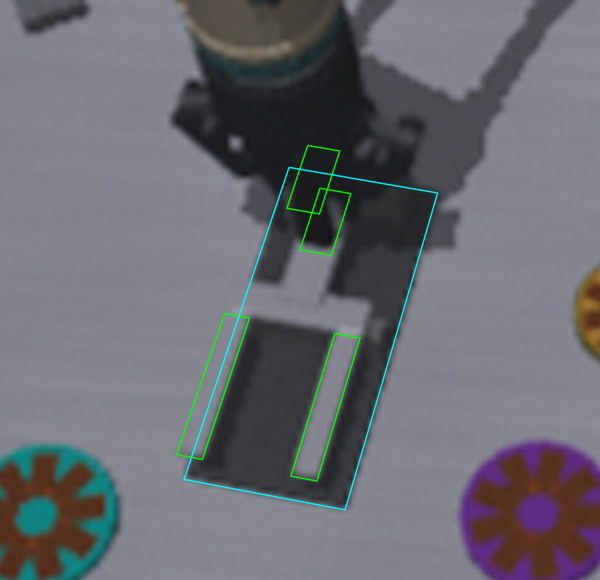

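The paddle is about 8.8 mm above the seat and 1.2 mm to the right. I'll correct and set it down.

Emit:
send_rows(increments=[[0,-0.0015,0.001,0,0],[0,0,0,0.002,0],[0,0,0,0.003,0],[0,0,0,0.002,0],[0,0,0,0.0015,0],[0,0,0,0.0005,0],[0,0,0,0,0]])

```text
clock: 16.3
position: [0.531, -0.1742, 0.0438]
ee_rot: [-0.0, -0.666, 0.746, -0.0]
contact_force: [-2.0, 0.9, 4.6]
width: 0.0176
```

```bash
python3 p.py S
```

```text
16.3 [ 0.53097715 -0.17418698  0.0438233 ] [-1.14000888e-05 -6.65980796e-01  7.45968877e-01 -1.19188140e-04] [-2.00543905  0.87750067  4.6226782 ] 0.0175660585004196
off seat grasp: px -0.0003 py 0.0004
```

View pics/S_wristo.png

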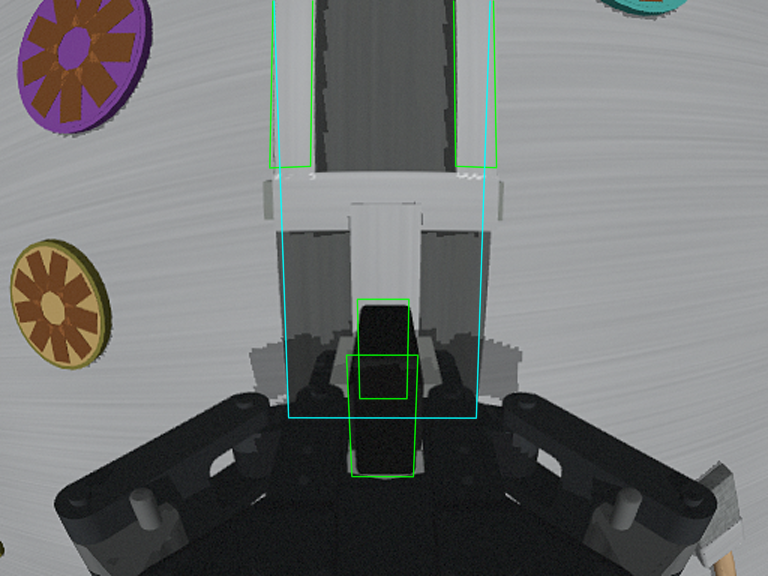

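It is seated at the grasp pose, and the load is taken up. Releasing and withdrawing.

Emit:
send_rows(increments=[[0.3,0,0,0,0],[0.5,0,0,0,0],[0.8,0,0,0,0],[1,0,0,0,0],[1,0,0,0,0],[1,0,0,0,0],[1,0,0,0,0]])

```text
clock: 17.32
position: [0.5311, -0.1742, 0.0433]
ee_rot: [-0.0, -0.666, 0.746, -0.0]
contact_force: [-0.0, -0.4, -0.4]
width: 0.0851
```

Emit:
send_rows(increments=[[1,0,0,-0.005,0],[1,0,0,-0.015,0],[1,0,0,-0.03,0],[1,0,0,-0.04,0],[1,0,0,-0.04,0],[1,0,0,-0.03,0],[1,0,0,-0.02,0],[1,0,0,-0.005,0]])

```text
clock: 18.32
position: [0.5318, -0.1745, 0.2309]
ee_rot: [0.001, -0.666, 0.746, -0.002]
contact_force: [0.4, -1.0, 0.5]
width: 0.0852
```

Emit:
send_rows(increments=[[1,0,0.03,0,0],[1,0,0.05,0,0],[1,0,0.04,0,0],[1,0,0.02,0,0],[1,0,0,0,0],[1,0,0,0,0]])

```text
clock: 19.08
position: [0.3935, -0.1589, 0.2285]
ee_rot: [0.0, -0.666, 0.746, -0.001]
contact_force: [0.3, 0.0, 0.3]
width: 0.0853
```

```bash
python3 - <<'E'
from look import *
st,c,im=look("F")
yaw=-.113
for n in im:
    k=1.5
    big=cv2.resize(im[n],None,fx=k,fy=k,interpolation=cv2.INTER_CUBIC)
    f=n=="wrist"
    draw(big,c[n],PAD+REST,(.531,-.1735,.03),yaw,(0,255,0),f,k)
    draw(big,c[n],[circ(0,0,.042,.077)],(.581,.192,0),yaw,(255,0,255),f,k)
    cv2.imwrite(f"pics/F_{n}o.png",big)
b=cv2.imread("pics/F_scene.png");cv2.imwrite("pics/F_sc.png",cv2.resize(b[160:300,130:370],None,fx=3.3,fy=3.3,interpolation=cv2.INTER_CUBIC))
E
```

```text
19.075 [ 0.39348106 -0.15894939  0.22853654] [ 4.57860868e-04 -6.65939696e-01  7.46004969e-01 -8.35686842e-04] [0.27080531 0.02906043 0.26068348] 0.08529110684198457
```

View pics/F_wristo.png

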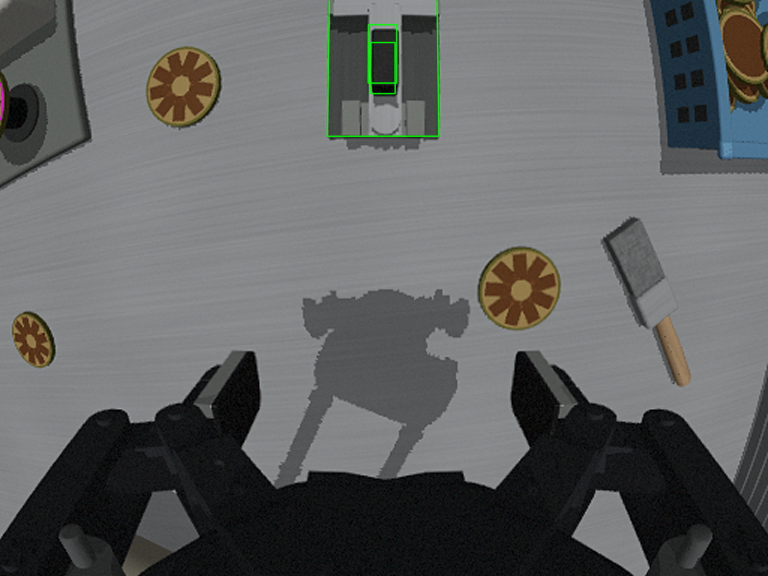

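View pics/F_topo.png

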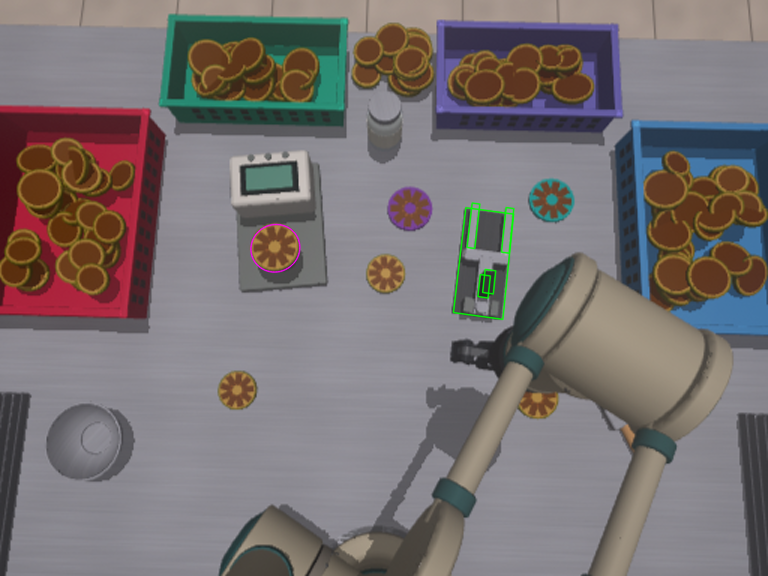

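View pics/F_sc.png

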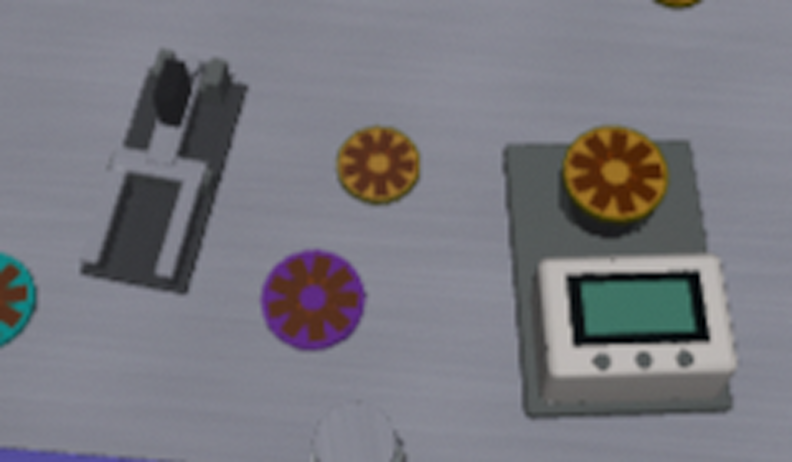

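The paddle lies in its rest between the cheeks. The slice is flat on the post and the loose slices are where they were. The arm is clear, so I'll hand in.

```bash
python3 -c "
from rig import manip
print(manip.get_state()['contact_force']); print(manip.sign_off())"
```

```text
[-0.66888842  0.5850579  -1.05325686]
the job is handed in; nothing more can be done
None
```

The slice is on the meter's post and the paddle is back in its rest. I handed the job in at about 19 s of the 51 s allowed; sign-off gives no verdict.

I gripped the paddle by its block, carried it level to the meter and lowered the fork around the post. I then drew the fork out about 140 mm, laid the paddle back, let go and moved the arm clear.

- **Slice:** in the last pictures it looks level, and its outline is within about 2 mm of the post's axis (12 mm allowed).
- **Paddle:** the fork points the same way as before. I released within 1 mm of where I first gripped it, and it lies between the cheeks.
- **Other slices and gripper:** the loose slices look unmoved. The gripper stayed clear of the slice in every picture, and no large forces showed.
- **Disagreements:** views of the same point differed by 1–3 mm, close to the calibration's accuracy. The grip opening read 17.2–17.6 mm against the stated 18 mm block width. No check failed.

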